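# Centre the egg cup on its little stand

### The arm

A 6-joint arm with a two-finger parallel gripper is mounted at the origin on a cart in front of the work surface, level with it; the furniture and walls round the work are solid. World frame = base frame: x ahead of the robot, y to its left, z up, the work surface at z = 0. Lengths are in m, angles in degrees, forces in N, time in s.
With the tool pointing down it reaches from about 0.35 to 0.875 m from the base axis. Payload 4.2 kg.
Tool frame: the origin (TCP) lies on the front face of the gripper's body, between the roots of the fingers; the fingertips stand finger_overhang ahead of it and the grasp point (between the pads) lies 51 mm ahead of it (finger_overhang is the distance from the TCP to the fingertips, in m); z points along the fingers, y is the line along which they close (so a half turn about z gives the same grasp; the last joint's range is limited). The gripper opens to 87 mm and grips with 3 to 60 N. Pads are 19 mm wide; open, the fingers measure 117 mm over their backs; the gripper's body (75 mm by 190 mm) begins 51 mm behind the grasp point.
Start: joints at [81.509, 22.042, 0.453, 0, -68.411, -14.817], TCP at [0.247, 0.574, 0.292] pointing down, gripper open.
Joint ranges: [-179.83, 179.83], [-69.29, 118.12], [-61.27, 80.66], [-181.25, 117.63], [-171.15, -9.14], [-177.46, 177.46]. Speed limits (degrees/s): [159.86, 159.86, 180, 180, 180, 180].

### API

Orientations are given as a 3x3 rotation matrix whose columns are the frame's x, y, z axes.
In Python, from station import sense, capture, camera_model, finish_job, finger_overhang gives the robot as it stands. The module is installed in compiled form; this text tells all that it offers.
- The arm moves only by the tool jog_arm, never from a script. Its argument "rows" is a list that holds one entry, the list of rows, each a list of 4 numbers: the shift along the tool's x, y, z in m, then the turn about the tool's z in rad. A call has 1 to 20 rows; each row shifts and turns the commanded pose from where the row before left it, along the tool's axes as they then stand; what a row does not reach is not made up. A row lasts 1/8 s, in which the tool goes at most 62.5 mm and 10.7 degrees, less where a joint would pass 70% of its speed; a pose out of reach is approached as far as the arm can. A call is refused whole if a number of a shift passes 0.0625 or a number of a turn 0.188, either way. A call with a gripper value outside its range is refused whole. "claw" is the opening, from 0 (shut) to 1 (fully open), set as the call begins (left out, the last holds). The fingers move at their own pace and stop on an object; the grip force is fixed at half the most. Time passes only in rows, so rows that do not move let the fingers close. It gives the time, the measured TCP pose, the force, the opening and the grip force at its end, in the units of the state.
- sense(): the state, without advancing time (a new reading comes with each control period).
- capture(name): name is "scene" or "side" or "wrist"; returns the picture (420x560x3 uint8, red, green, blue); there is no depth.
- camera_model(name): a dict with "fovy" (degrees; the focal length in pixels is half the picture's height over the tangent of half this angle, whatever the lens; pixels are square), "cx", "cy" (the principal point, pixels), "eye" and "rotation" of the camera in the world. Camera axes: x right, y down, z forward; pixel columns grow to the right and rows downward; lengths in m; the calibration is good to about 2 mm. A picture is of the moment at which its call begins: read the wrist's pose just before it. camera_model takes no time and is no camera call; for the wrist camera it gives the pose at the moment of the call.
- finish_job(): hands the job in; it is judged then, once.
The state is a dict: "time_s": time; "joints": joint angles; "joint_velocities": joint speeds; "effort": joint torques, N m; "tcp_pos": TCP position; "ee_rot": TCP orientation; "wrist_force": force on the tool from outside, world axes, zero at the start; "moment": the same for the moment, N m; "gripper_width": opening from 0.0 (shut) to 1.0 (fully open); "gripper_force": force on a finger pad.
Only numpy, scipy, OpenCV 4.12 (cv2) and the standard library are available. Lean on these libraries where they do the work, as an engineer would, in place of code of your own. Each camera call takes 0.05 s, during which the arm holds its last target. There are 200 camera calls.

### The job

The egg cup, with a boiled egg balanced in it, has been left off centre on its little round blue stand. Tap or push the cup gently with the fingertips until it stands centred on the stand, upright and with the egg still in it. Touch only the cup: do not pinch, lift or topple it, do not touch the egg, leave the stand where it is, and do not disturb the salt shaker, teaspoon and egg box nearby.

Things in the scene. Friction and masses are not known exactly. Their poses are not given: they have to be found in the camera images.
- stand: Round blue glazed stand, 96 mm across, 18 mm high, flat top, 0.45 kg, loose on the worktop, which lies 6 to 7 mm below z = 0 here, in front of a wall cabinet 0.5 m up. A thin white ring, 62 mm across, is drawn round its centre on the top as a mark for the cup. Origin: centre of its underside; z up. It looks the same from all sides, so its yaw means nothing.
- egg_cup: White egg cup on the stand, 28 mm high, about 90 g: round foot 52 mm across, its edge upright for the lowest 5 mm; waist 28 mm across, 10 mm up; rim 45 mm across. Loose; it starts 18 to 29 mm off the stand's centre in any direction, so the foot may overhang. Origin: centre of the foot's underside; z up. Pushed low at the foot it slides; pushed hard or at the rim it may tip.
- egg: Brown boiled egg, 41 mm wide and 52 mm long, about 55 g, standing loose in the cup on its blunt end; its top is about 65 mm above the stand's top. Origin: its lower end.
- egg_center (a point): Middle of the egg, about 39 mm above the underside of the cup's foot while it sits in the cup.
- salt_shaker: Bystander: grey and clear salt shaker, 44 mm in diameter, 90 mm high, behind the stand to the left. Origin: centre of its underside.
- teaspoon: Bystander: metal teaspoon 130 mm long and 11 mm high, lying to the left of the stand. Origin: centre of its underside.
- egg_box: Bystander: closed blue-grey egg box 106 x 155 x 72 mm, behind the stand. Origin: centre of its underside.
Not all that is in view belongs to the job. Of the things that look like the stand, the smaller one is meant.

How it is judged (in metres and radians):
On the way:
1. the fingers touch the egg cup (contact force between the fingers and egg_cup above 0.1 N).
At the end, for the whole second after the job is handed in: The egg cup stands upright (within 3.5 degrees) and at rest on the stand, its centre within 6 mm of the stand's centre; the egg sits in the cup; the stand is within 15 mm of where it was (horizontal distance between egg_cup and stand below 0.006 m and z of egg_cup in the frame of stand between 0.015 and 0.021 m and angle between each of egg_cup, stand's own z axis and vertical below 0.06 rad and horizontal distance between egg_center and egg_cup below 0.012 m and z of egg_center in the frame of egg_cup above 0.032 m and distance of stand from where it was at the start of the episode below 0.015 m and linear speed of egg_cup below 0.02 m/s and linear speed of egg below 0.03 m/s); the robot touches nothing.
It fails at once if the cup is lifted more than 6 mm off the stand, falls off it, or tips by more than 17 degrees (z of egg_cup in the frame of stand above 0.024 m or z of egg_cup in the frame of stand below 0.01 m or angle between egg_cup's own z axis and vertical above 0.3 rad).
It fails at once if the egg falls out of the cup or is touched by the robot (z of egg_center in the frame of egg_cup below 0.028 m or contact force between any of the fingers, the arm and egg above 0.5 N).
It fails at once if the cup is pinched or pushed with more than 8 N, or knocked along faster than 0.25 m/s (contact force between the fingers and egg_cup above 8 N or linear speed of egg_cup above 0.25 m/s).
It fails at once if the stand is moved by more than 15 mm (distance of stand from where it was at the start of the episode above 0.015 m).
It fails at once if the salt shaker, teaspoon or egg box is moved by more than 20 mm (distance of any of salt_shaker, teaspoon, egg_box from where it was at the start of the episode above 0.02 m).
It also fails if it takes over 45 s, if anything falls off the work surface, if the arm or the gripper's body presses on something with over 40 N, if the wrist force passes 120 N, or if a joint passes its speed limit or range.

## Working session

There is one attempt and no reset: what is moved stays moved. The work goes in short steps, Python scripts to look and compute and a tool call to move; the robot and the scene stay as the last step left them, time stands still between calls to the robot, and variables do not carry over. Pictures are saved under pics/ and viewed, at most 10 in all, crops included, and the job is handed in when it is done.

Besides the shell and the picture viewer there is one more tool, called after "Request:" as name(argument=value, ...) on one line, values as JSON. jog_arm: Moves the arm, as the interface text tells. Its arguments: {"type":"object","properties":{"rows":{"type":"array"},"claw":{"type":"number"}},"required":["rows"]}

```bash
mkdir -p pics
python3 - <<'E'
from station import *
import cv2,numpy as np
s=sense();print(s['time_s'],s['tcp_pos'],s['ee_rot'],finger_overhang if not callable(finger_overhang) else finger_overhang(),s['gripper_width'])
ims=[]
for n in("scene","side","wrist"):
    m=camera_model(n);print(n,m)
    im=capture(n);cv2.imwrite(f'pics/{n}0.png',im[:,:,::-1]);
    ims.append(im)
E
```

```text
0.0 [0.24708821 0.5735827  0.29113549] [[ 9.18317264e-01 -3.95844376e-01 -7.95281332e-04]
 [-3.95845163e-01 -9.18314903e-01 -2.08450187e-03]
 [ 9.48196398e-05  2.22904232e-03 -9.99997511e-01]] 0.0697 0.9993186735469448
scene {'fovy': 44.14291737875169, 'cx': 278.1171642039638, 'cy': 214.83363543358738, 'eye': array([-0.45215953,  0.74109091,  0.66667977]), 'rotation': array([[-0.49707787, -0.42342408,  0.75738078],
       [-0.86760193,  0.22902165, -0.44137962],
       [ 0.01343417, -0.87650507, -0.48120515]])}
side {'fovy': 55.92172734834408, 'cx': 281.310391027846, 'cy': 212.88235740058823, 'eye': array([0.45810384, 0.89286085, 0.52784579]), 'rotation': array([[-0.99588936, -0.05428412,  0.07250938],
       [-0.09042453,  0.54925009, -0.83075131],
       [ 0.00527082, -0.83389302, -0.55190094]])}
wrist {'fovy': 65.97947290741921, 'cx': 280.6222443381942, 'cy': 210.05543326449998, 'eye': array([0.3240679 , 0.54209118, 0.38287044]), 'rotation': array([[-0.39497583, -0.87496545, -0.28005278],
       [-0.91868755,  0.37707052,  0.11760533],
       [ 0.00269905,  0.30373227, -0.9527536 ]])}
```

View pics/scene0.png

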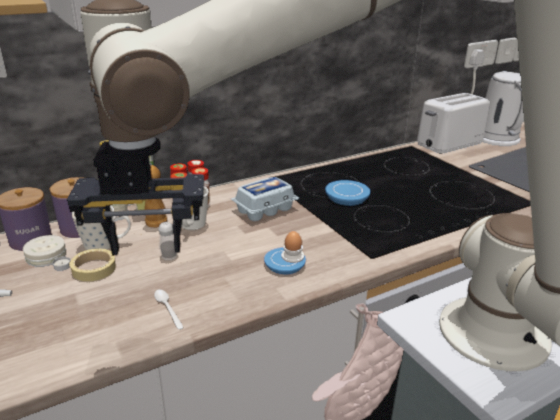

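View pics/wrist0.png

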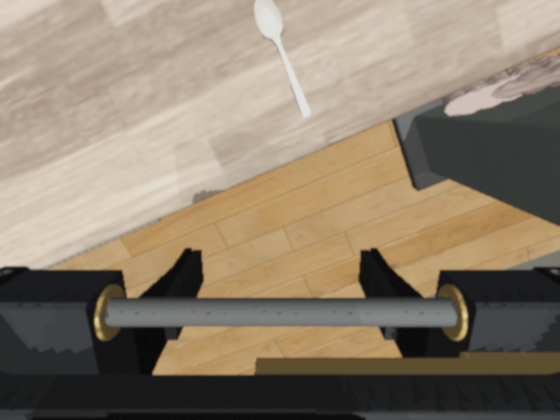

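View pics/side0.png

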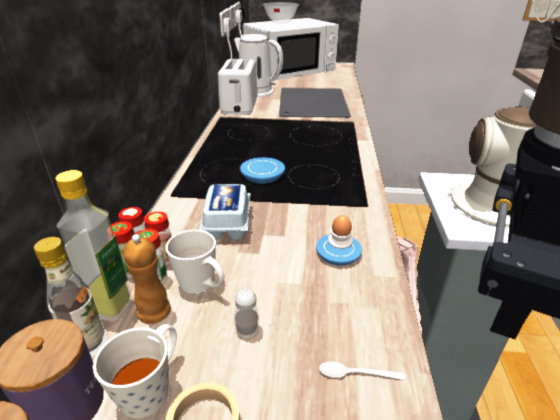

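The scene picture has two things that look like the stand: a blue disc at (285,260) with the cup and egg on it, and a blue dish at (347,191) on the hob, which is larger. In the side picture they are at (339,248) and (262,170). I choose the one carrying the cup, and will check it in a close crop while measuring.

```bash
cat > h.py <<'E'
from station import *
import cv2,numpy as np
ZT=-0.0065+0.018
def ray(m,p):
    f=210/np.tan(np.radians(m['fovy']/2))
    p=np.atleast_2d(p).astype(float)
    d=np.c_[(p[:,0]-m['cx'])/f,(p[:,1]-m['cy'])/f,np.ones(len(p))]
    return d@np.array(m['rotation']).T
def onplane(m,p,z):
    d=ray(m,p);e=np.array(m['eye']);return (e+d*((z-e[2])/d[:,2])[:,None])[:,:2]
def proj(m,X):
    f=210/np.tan(np.radians(m['fovy']/2))
    c=(np.atleast_2d(X)-np.array(m['eye']))@np.array(m['rotation']);return np.c_[f*c[:,0]/c[:,2]+m['cx'],f*c[:,1]/c[:,2]+m['cy']]
def circ(P):
    A=np.c_[2*P,np.ones(len(P))];s=np.linalg.lstsq(A,(P**2).sum(1),rcond=None)[0]
    return s[:2],np.sqrt(s[2]+s[0]**2+s[1]**2)
def masks(im):
    h=cv2.cvtColor(im,cv2.COLOR_RGB2HSV)
    blue=cv2.inRange(h,(98,120,60),(118,255,255))
    egg=cv2.inRange(h,(4,120,60),(14,255,255))
    white=cv2.inRange(h,(0,0,165),(180,60,255))
    return blue,egg,white
def blobs(mk,amin=60):
    c,_=cv2.findContours(mk,cv2.RETR_EXTERNAL,cv2.CHAIN_APPROX_NONE)
    return [k[:,0] for k in c if cv2.contourArea(k)>amin]
E
python3 - <<'E'
from h import *
for n in("scene","side"):
    im=cv2.imread(f'pics/{n}0.png')[:,:,::-1].copy();m=camera_model(n)
    b,e,w=masks(im)
    for k in blobs(b): 
        P=onplane(m,cv2.convexHull(k)[:,0],ZT);c,r=circ(P);print(n,'blue',k.mean(0).round(),c.round(4),r.round(4),P.min(0).round(3),P.max(0).round(3))
    for k in blobs(e): print(n,'egg',k.mean(0).round(1),k.min(0),k.max(0), onplane(m,k.mean(0),ZT+.042).round(4))
    for q,z in (((247,313),0),((335,371),0),((405,377),0)) if n=='side' else (((167,245),0),((160,295),0),((180,326),0)): print(q,onplane(m,q,z).round(3))
im=[cv2.imread('pics/scene0.png')[220:280,245:325],cv2.imread('pics/side0.png')[205:275,300:380]]
cv2.imwrite('pics/c0.png',np.hstack([cv2.resize(i,(400,350),interpolation=cv2.INTER_CUBIC) for i in im]))
E
```

```text
scene blue [285. 269.] [0.3792 0.2377] 0.0406 [0.339 0.205] [0.392 0.278]
scene blue [347. 195.] [ 0.6018 -0.1016] 0.0721 [ 0.53  -0.178] [ 0.682 -0.035]
scene egg [292.7 240.8] [285 232] [300 249] [[0.3918 0.2102]]
scene egg [177.8 174.6] [170 172] [185 177] [[0.8553 0.3119]]
(167, 245) [[0.594 0.44 ]]
(160, 295) [[0.414 0.517]]
(180, 326) [[0.303 0.515]]
side blue [338. 250.] [0.3945 0.2305] 0.0262 [0.369 0.221] [0.421 0.256]
side blue [338. 252.] [0.3956 0.2383] 0.0467 [0.35  0.197] [0.44  0.287]
side blue [230. 201.] [0.6582 0.0545] 0.047 [ 0.637 -0.001] [0.683 0.114]
side blue [262. 169.] [ 0.6005 -0.1053] 0.0734 [ 0.536 -0.184] [ 0.669 -0.022]
side egg [ 13.1 411.4] [  0 401] [ 28 419] [[0.8091 0.6523]]
side egg [ 28.3 370.3] [ 21 360] [ 38 383] [[0.8259 0.5965]]
side egg [134.7 371. ] [112 358] [159 384] [[0.6826 0.584 ]]
side egg [ 53.3 350.6] [ 40 338] [ 69 368] [[0.8104 0.5631]]
side egg [ 12.9 351.2] [  3 338] [ 24 365] [[0.8664 0.5696]]
side egg [ 37.2 346.1] [ 27 335] [ 46 354] [[0.8375 0.5581]]
side egg [ 48.5 369.4] [  0 331] [ 84 391] [[0.7997 0.5925]]
side egg [ 12.4 338.4] [  0 324] [ 32 355] [[0.8817 0.5487]]
side egg [ 41.5 325. ] [ 31 319] [ 53 333] [[0.8542 0.5212]]
side egg [ 81.8 294.4] [ 76 286] [ 86 302] [[0.8261 0.4541]]
side egg [149.3 266.2] [125 227] [169 323] [[0.7412 0.3754]]
side egg [117.6 228. ] [109 222] [127 236] [[0.8487 0.2677]]
side egg [341.3 225.8] [332 216] [350 235] [[0.3922 0.215 ]]
side egg [155.4 215.8] [147 212] [163 222] [[0.7878 0.2167]]
(247, 313) [[0.558 0.42 ]]
(335, 371) [[0.408 0.521]]
(405, 377) [[0.304 0.521]]
```

View pics/c0.png

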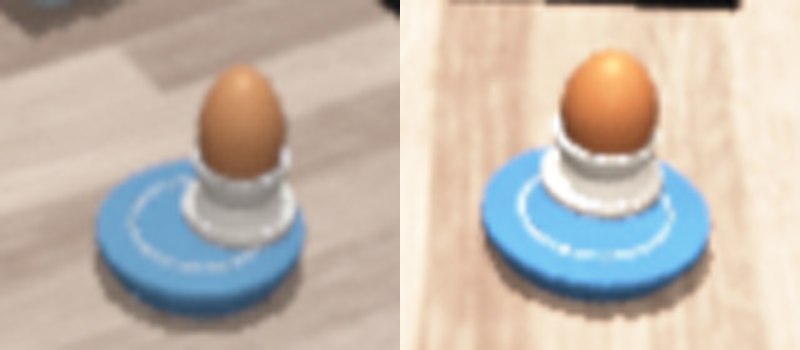

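The crop confirms the choice: the cup and egg stand on the small blue stand, which carries the white ring. The cup is off centre towards −y, with the stand near (0.395, 0.238) and the cup near (0.391, 0.213). I'll push it towards +y with both fingertips part open, so they cradle the foot.

Request:
jog_arm(rows=[[[0.028, 0.0293, 0, 0], [0.028, 0.0293, 0, 0], [0.028, 0.0293, 0, 0], [0.028, 0.0293, 0, 0], [0.028, 0.0293, 0, 0], [0.028, 0.0293, 0, 0], [0.028, 0.0293, 0, 0], [0.028, 0.0293, 0, 0], [0.028, 0.0293, 0, 0], [0.028, 0.0293, 0, 0], [0, 0, 0, -0.18], [0, 0, 0, -0.18], [0, 0, 0, -0.18], [0, 0, 0, -0.18], [0, 0, 0, -0.18], [0, 0, 0, -0.18], [0, 0, 0, -0.18], [0, 0, 0, -0.18], [0, 0, 0, -0.18], [0, 0, 0, -0.18]]], claw=0.35)

```text
time_s: 2.65
tcp_pos: [0.3883, 0.194, 0.2921]
ee_rot: [[0.171, 0.985, -0.0], [0.985, -0.171, -0.0], [-0.0, -0.0, -1.0]]
wrist_force: [0.5, 0.6, 0.5]
gripper_width: 0.353
gripper_force: 0.0
```

Request:
jog_arm(rows=[[[0, 0, 0, 0], [0, 0, 0, 0]]])

```text
time_s: 2.9
tcp_pos: [0.3884, 0.1941, 0.2922]
ee_rot: [[0.179, 0.984, -0.0], [0.984, -0.179, -0.0], [-0.0, -0.0, -1.0]]
wrist_force: [0.2, 0.2, -0.1]
gripper_width: 0.348
gripper_force: 0.0
```

```bash
cat >> h.py <<'E'
def stand_cup(n,im,m):
    "stand from outer blue contour on its top plane; cup from egg ellipse and white foot"
    b,e,w=masks(im);out={}
    b=cv2.morphologyEx(b,cv2.MORPH_CLOSE,np.ones((5,5)))
    return b,e,w
E
python3 - <<'E'
from h import *
s=sense();print(s['time_s'],s['tcp_pos'].round(4),np.array(s['ee_rot']).round(3),s['gripper_width'],s['wrist_force'])
m=camera_model('wrist');im=capture('wrist');cv2.imwrite('pics/w1.png',im[:,:,::-1]);print(m)
np.save('w1m.npy',m)
E
```

```text
2.9 [0.3884 0.1941 0.2922] [[ 0.179  0.984 -0.   ]
 [ 0.984 -0.179 -0.   ]
 [-0.    -0.    -1.   ]] 0.3480792542351553 [ 0.1730203   0.22778534 -0.06146955]
{'fovy': 65.97947290741921, 'cx': 280.6222443381942, 'cy': 210.05543326449998, 'eye': array([0.40316074, 0.27835752, 0.38374811]), 'rotation': array([[ 9.83973333e-01, -1.69802735e-01, -5.44381496e-02],
       [-1.78315664e-01, -9.37116124e-01, -3.00028156e-01],
       [-6.92664862e-05,  3.04926879e-01, -9.52375763e-01]])}
```

View pics/w1.png

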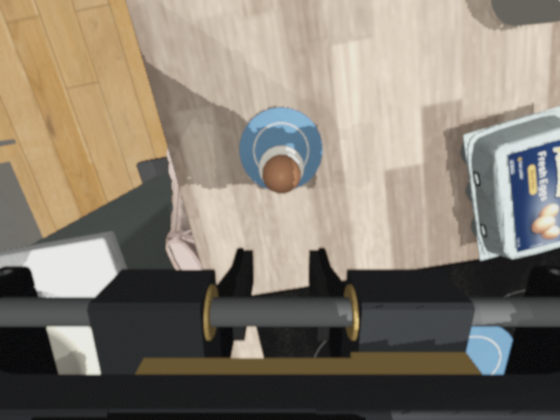

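The wrist view shows the stand at about (281,150), with the cup (281,163) and egg (281,174) displaced straight back along the tool's −x. That makes the push direction right.

```bash
cat >> h.py <<'E'
def measure(im,m,tag=''):
    b,e,w=masks(im)
    X=proj(m,[[.395,.238,ZT]])[0]
    eg=min(blobs(e,20),key=lambda k:np.linalg.norm(k.mean(0)-X))
    bl=max([k for k in blobs(b,20) if np.linalg.norm(k.mean(0)-X)<60],key=cv2.contourArea)
    H=cv2.convexHull(bl)[:,0]
    P=onplane(m,bl,ZT);onh=np.array([abs(cv2.pointPolygonTest(H.reshape(-1,1,2).astype(np.float32),tuple(map(float,p)),True))<1.5 for p in bl])
    de=np.linalg.norm(bl[:,None]-eg[None],axis=2).min(1)
    P=P[onh&(de>8)]
    for _ in range(4):
        c,r=circ(P);d=abs(np.linalg.norm(P-c,axis=1)-r);P=P[d<max(.0012,2*d.std())]
    (u,v),ax,an=cv2.fitEllipse(cv2.convexHull(eg))
    ec=onplane(m,(u,v),ZT+.039)[0]
    # white cup pixels: in a disc about the egg
    M=np.zeros_like(w);cv2.circle(M,(int(u),int(v)),int(max(ax)*.95),255,-1)
    ws=w&M;k=max(blobs(ws,10),key=cv2.contourArea)
    print(tag,'stand',c.round(4),r.round(4),len(P),'egg',(round(u,1),round(v,1)),ec.round(4),'off mm',((ec-c)*1000).round(1))
    return c,ec,k
E
python3 - <<'E'
from h import *
for f,n in (('scene0','scene'),('side0','side'),('w1','wrist')):
    m=np.load('w1m.npy',allow_pickle=True).item() if n=='wrist' else camera_model(n)
    im=cv2.imread(f'pics/{f}.png')[:,:,::-1].copy()
    c,e,k=measure(im,m,n)
    if n=='wrist':
        print('white bbox',k.min(0),k.max(0))
        R=np.array(sense()['ee_rot']);t=sense()['tcp_pos']
        for nm,p in(('stand',c),('egg',e)): print(nm,'in tool',(R.T@(np.r_[p,ZT]-t)).round(4))
        cv2.imwrite('pics/c1.png',cv2.resize(im[95:205,225:335][:,:,::-1],(600,600),interpolation=cv2.INTER_CUBIC)[:, :])
E
```

```text
scene stand [0.3786 0.2381] 0.0383 25 egg (292.7, 241.3) [0.3939 0.2089] off mm [ 15.3 -29.2]
side stand [0.3958 0.2385] 0.0458 42 egg (341.4, 225.6) [0.3916 0.2099] off mm [ -4.3 -28.6]Traceback (most recent call last):
  File "<stdin>", line 5, in <module>
  File "h.py", line 35, in measure
    bl=max([k for k in blobs(b,20) if np.linalg.norm(k.mean(0)-X)<60],key=cv2.contourArea)
ValueError: max() iterable argument is empty
```

```bash
sed -i 's/(98,120,60),(118,255,255)/(95,90,50),(122,255,255)/' h.py
python3 - <<'E'
from h import *
im=cv2.imread('pics/w1.png')[:,:,::-1].copy();m=np.load('w1m.npy',allow_pickle=True).item()
h=cv2.cvtColor(im,cv2.COLOR_RGB2HSV)
print(h[150,245:320:8].tolist(),h[174,281],proj(m,[[.395,.238,ZT]]),[k.mean(0).round() for k in blobs(masks(im)[0],20)],h[155:166:3,281].tolist(),h[158,262:300:4].tolist())
cv2.imwrite('pics/c1.png',cv2.resize(im[95:205,225:335][:,:,::-1],(600,600),interpolation=cv2.INTER_CUBIC))
c,e,k=measure(im,m,'w')
print('white bbox',k.min(0),k.max(0))
R=np.array(sense()['ee_rot']);t=sense()['tcp_pos']
for nm,p in(('stand',c),('egg',e)): print(nm,'in tool',(R.T@(np.r_[p,ZT]-t)).round(4))
E
```

```text
[[103, 99, 141], [101, 27, 153], [103, 99, 141], [25, 17, 180], [24, 18, 193], [22, 14, 200], [38, 5, 218], [103, 101, 137], [103, 49, 146], [102, 101, 137]] [ 12 109 166] [[279.91034545 144.57269228]] [array([506., 351.]), array([531., 183.]), array([280., 142.]), array([311., 152.]), array([251., 152.])] [[13, 75, 129], [12, 120, 127], [12, 119, 139], [12, 116, 145]] [[25, 16, 176], [21, 20, 183], [14, 47, 145], [12, 120, 121], [12, 122, 128], [12, 124, 128], [12, 122, 125], [11, 84, 130], [24, 6, 215], [21, 19, 190]]
w stand [0.3945 0.2307] 0.0277 78 egg (280.6, 173.7) [0.3912 0.2126] off mm [ -3.4 -18.1]
white bbox [251 184] [308 205]
stand in tool [ 0.0371 -0.0005  0.2807]
egg in tool [ 0.0187 -0.0006  0.2807]
```

View pics/c1.png

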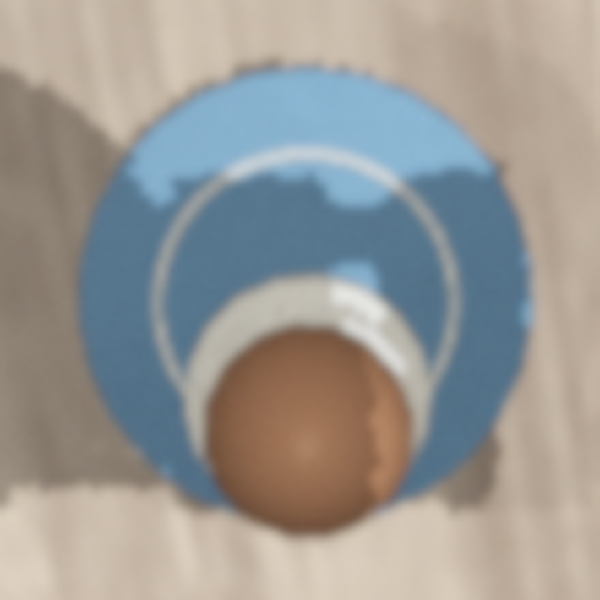

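```bash
sed -i 's/(95,90,50),(122,255,255)/(92,62,50),(122,255,255)/; s/egg=cv2.inRange(h,(4,120,60),(14,255,255))/egg=cv2.inRange(h,(4,95,60),(15,255,255))/; s/(0,0,165),(180,60,255)/(0,0,150),(180,50,255)/' h.py
cat >> h.py <<'E'
from scipy.optimize import least_squares
def wm(im,m,tag='w',up=True):
    "wrist view: stand from outer blue edge, foot (R 26) from blue->cup edge along rays from the egg"
    b,e,w=masks(im);b=cv2.medianBlur(b,3)
    X=proj(m,[[.395,.238,ZT]])[0]
    bb=b.copy();M=np.zeros_like(b);cv2.circle(M,tuple(int(v) for v in X),75,255,-1);bb&=M
    B=max(blobs(cv2.morphologyEx(bb,cv2.MORPH_CLOSE,np.ones((5,5)))),key=cv2.contourArea)
    P=onplane(m,B,ZT)
    fit=lambda P,r,c0,s=.0008:least_squares(lambda c:np.linalg.norm(P-c,axis=1)-r,c0,loss='cauchy',f_scale=s).x
    c=fit(P,.048,[.395,.236]);res=np.linalg.norm(P-c,axis=1)-.048
    eg=min(blobs(e&M,20),key=lambda k:np.linalg.norm(k.mean(0)-X));(u,v),ax,_=cv2.fitEllipse(cv2.convexHull(eg))
    Q=[]
    for a in np.radians(np.arange(0,360,3)):
        d=np.array([np.cos(a),np.sin(a)])
        for t in np.arange(2,60,.5):
            p=np.array([u,v])+t*d
            x,y=p.round().astype(int)
            if not M[y,x]: break
            if b[y,x] and b[(p+1.5*d).round().astype(int)[1],(p+1.5*d).round().astype(int)[0]]: Q.append(p-.25*d);break
    Q=onplane(m,np.array(Q),ZT+.004)
    f=fit(Q,.026,c+[0,-.01]);rq=np.linalg.norm(Q-f,axis=1)-.026
    ec=onplane(m,(u,v),ZT+.039)[0]
    print(tag,'stand',c.round(4),'in',(abs(res)<.0015).sum(),len(P),'foot',f.round(4),(abs(rq)<.0012).sum(),len(Q),'egg',ec.round(4),'foot off',((f-c)*1e3).round(1),'egg off',((ec-c)*1e3).round(1))
    s=sense();R=np.array(s['ee_rot']);t=s['tcp_pos']
    for nm,p in(('stand',c),('foot',f)): print(nm,'in tool',(R.T@(np.r_[p,ZT]-t)).round(4))
    return c,f,ec
E
python3 - <<'E'
from h import *
im=cv2.imread('pics/w1.png')[:,:,::-1].copy();m=np.load('w1m.npy',allow_pickle=True).item()
wm(im,m)
c=onplane(m,[[225+305/5.4545,95+290/5.4545],[225+80/5.4545,95+290/5.4545],[225+530/5.4545,95+290/5.4545],[225+305/5.4545,95+68/5.4545]],ZT);print(c.round(4))
print(onplane(m,[[225+308/5.4545,95+275/5.4545]],ZT+.004))
for n in('side','scene'): wm(cv2.imread(f'pics/{n}0.png')[:,:,::-1].copy(),camera_model(n),n)
E
```

```text
w stand [0.3935 0.2297] in 104 301 foot [0.3917 0.2131] 52 81 egg [0.3916 0.2125] foot off [ -1.9 -16.6] egg off [ -1.9 -17.2]
stand in tool [ 0.036  -0.0013  0.2807]
foot in tool [ 1.930e-02 -2.000e-04  2.807e-01]
[[0.3954 0.2338]
 [0.3492 0.2422]
 [0.4416 0.2255]
 [0.4033 0.2773]]
[[0.39664113 0.23720153]]
side stand [0.3957 0.2382] in 43 120 foot [0.3919 0.2155] 22 36 egg [0.3912 0.2097] foot off [ -3.7 -22.7] egg off [ -4.4 -28.4]
stand in tool [ 0.0447 -0.0007  0.2807]
foot in tool [ 0.0217 -0.0004  0.2807]
scene stand [0.3867 0.2376] in 36 103 foot [0.3872 0.2118] 12 43 egg [0.3942 0.2083] foot off [  0.5 -25.7] egg off [  7.5 -29.3]
stand in tool [ 0.0425 -0.0094  0.2807]
foot in tool [ 0.0173 -0.0043  0.2807]
```

Request:
jog_arm(rows=[[[-0.03, 0, 0, 0], [0, 0, 0.02, 0], [0, 0, 0.025, 0], [0, 0, 0.025, 0], [0, 0, 0.025, 0], [0, 0, 0.025, 0], [0, 0, 0.025, 0], [0, 0, 0.02, 0], [0, 0, 0.015, 0], [0, 0, 0.01, 0], [0, 0, 0.008, 0], [0, 0, 0, 0]]])

```text
time_s: 4.45
tcp_pos: [0.3831, 0.1645, 0.094]
ee_rot: [[0.177, 0.984, -0.001], [0.984, -0.177, -0.001], [-0.001, -0.0, -1.0]]
wrist_force: [0.1, 0.9, -0.1]
gripper_width: 0.35
gripper_force: 0.0
```

Run:
```python
from h import *
a=capture('side');b=capture('wrist');d=capture('scene')
cv2.imwrite('pics/side2.png',np.hstack([cv2.resize(a[180:300,270:430],(400,300)),cv2.resize(d[200:290,235:355],(400,300))])[:,:,::-1])
print(sense()['tcp_pos'],sense()['wrist_force'])
```

```text
[0.38341208 0.1647973  0.09464928] [0.45429416 0.06156801 0.75683213]
```

View pics/side2.png

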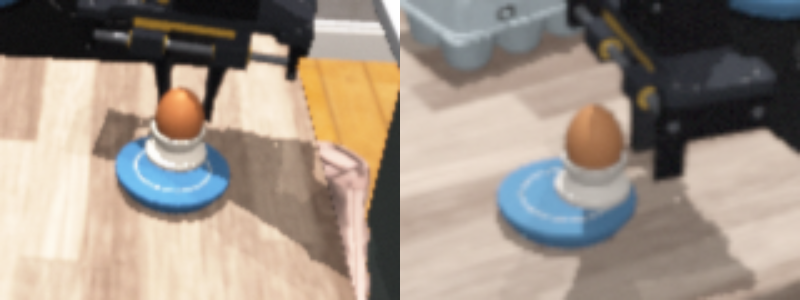

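The fingers are behind the cup (left half: fingers at (163,85) and (212,95), cup at (178,150)) and clear of it. I'll lower the last 10 mm and close in.

Request:
jog_arm(rows=[[[0, 0, 0.005, 0], [0, 0, 0.005, 0], [0, 0, 0, 0], [0.003, 0, 0, 0], [0.003, 0, 0, 0], [0.003, 0, 0, 0], [0.002, 0, 0, 0], [0.002, 0, 0, 0], [0, 0, 0, 0], [0, 0, 0, 0]]])

```text
time_s: 5.85
tcp_pos: [0.3854, 0.1773, 0.0842]
ee_rot: [[0.177, 0.984, -0.0], [0.984, -0.177, -0.0], [-0.0, -0.0, -1.0]]
wrist_force: [0.8, -0.2, -0.6]
gripper_width: 0.351
gripper_force: 0.0
```

Run:
```python
from h import *
print(sense()['tcp_pos'],sense()['wrist_force'])
m=camera_model('wrist');b=capture('wrist');cv2.imwrite('pics/w3.png',b[:,:,::-1])
wm(capture('side'),camera_model('side'),'side')
```

```text
[0.38542482 0.17730283 0.08423109] [ 0.79757446 -0.21315655 -0.64081638]
side stand [0.3963 0.2377] in 42 119 foot [0.3916 0.216 ] 23 36 egg [0.3915 0.2091] foot off [ -4.7 -21.8] egg off [ -4.8 -28.6]
stand in tool [0.0614 0.     0.0727]
foot in tool [ 0.0392 -0.0008  0.0727]
```

View pics/w3.png

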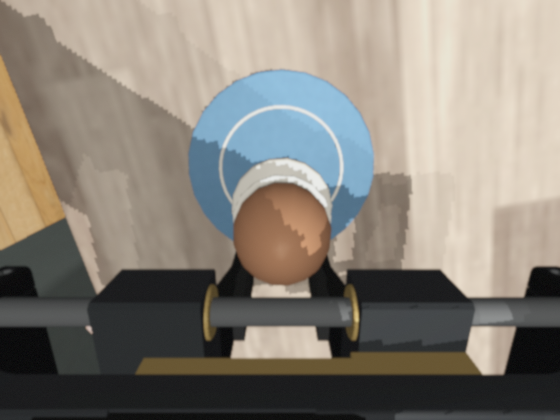

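The wrist view shows the cup (foot top at (282,157)) centred between the fingertips. The ring spans columns 220–344 with its top at row 105, and the stand spans 188–374 with its top at row 70.

```bash
cat >> h.py <<'E'
def tops(m,col,stand_top,ring_top,foot_top):
    R=np.array(sense()['ee_rot'])[:2,0];t=sense()['tcp_pos'][:2]
    q=[onplane(m,(col,r),z)[0]-t for r,z in((stand_top,ZT),(ring_top,ZT),(foot_top,ZT+.004))]
    a,b,c=[float(v@R) for v in q]
    print('tool x: stand by edge',round(a-.048,4),'by ring',round(b-.031,4),'foot',round(c-.026,4))
E
python3 - <<'E'
from h import *
m=camera_model('wrist');im=cv2.imread('pics/w3.png')[:,:,::-1]
h=cv2.cvtColor(im.copy(),cv2.COLOR_RGB2HSV)
print([(r,h[r,282,1]) for r in list(range(66,74))+list(range(100,110))+list(range(153,162))])
tops(m,282,70,105.5,157.5)
print(onplane(m,[[188,165],[374,165],[220,165],[344,165]],ZT).round(4))
E
```

```text
[(66, np.uint8(35)), (67, np.uint8(34)), (68, np.uint8(23)), (69, np.uint8(21)), (70, np.uint8(70)), (71, np.uint8(85)), (72, np.uint8(85)), (73, np.uint8(84)), (100, np.uint8(85)), (101, np.uint8(85)), (102, np.uint8(85)), (103, np.uint8(78)), (104, np.uint8(53)), (105, np.uint8(20)), (106, np.uint8(4)), (107, np.uint8(4)), (108, np.uint8(18)), (109, np.uint8(54)), (153, np.uint8(88)), (154, np.uint8(88)), (155, np.uint8(87)), (156, np.uint8(86)), (157, np.uint8(60)), (158, np.uint8(5)), (159, np.uint8(13)), (160, np.uint8(10)), (161, np.uint8(5))]
tool x: stand by edge 0.0539 by ring 0.0551 foot 0.0356
[[0.3484 0.2419]
 [0.4419 0.2252]
 [0.3645 0.2391]
 [0.4268 0.2279]]
```

Request:
jog_arm(rows=[[[0.001, 0, 0, 0], [0.002, 0, 0, 0], [0.002, 0, 0, 0], [0.002, 0, 0, 0], [0.002, 0, 0, 0], [0.002, 0, 0, 0], [0.002, 0, 0, 0], [0.002, 0, 0, 0], [0.001, 0, 0, 0], [0, 0, 0, 0], [0, 0, 0, 0]]])

```text
time_s: 7.32
tcp_pos: [0.3884, 0.1932, 0.0843]
ee_rot: [[0.177, 0.984, 0.0], [0.984, -0.177, 0.0], [0.0, 0.0, -1.0]]
wrist_force: [-1.3, 0.4, 0.0]
gripper_width: 0.349
gripper_force: 0.2
```

```bash
cat > look.py <<'E'
from h import *
import sys
print(sense()['time_s'],sense()['tcp_pos'],sense()['wrist_force'])
m=camera_model('wrist');im=capture('wrist');cv2.imwrite(f'pics/{sys.argv[1]}.png',im[:,:,::-1])
h=cv2.cvtColor(im,cv2.COLOR_RGB2HSV)
S=(h[:,282,1]>60)&(abs(h[:,282,0].astype(int)-106)<14);i=np.flatnonzero(np.diff(S[:230].astype(int)));print('edges',i)
if len(i)>=4: tops(m,282,i[0]+1,i[1]+.5,i[3]+.5)
wm(capture('side'),camera_model('side'),'side')
E
python3 look.py w4
```

```text
7.325 [0.38838021 0.19324891 0.08427779] [-1.27948710e+00  3.94733640e-01  1.50319714e-04]
edges [105 137 143 165]
tool x: stand by edge 0.0378 by ring 0.0399 foot 0.0316
side stand [0.3961 0.2367] in 39 129 foot [0.3945 0.2274] 19 41 egg [0.3932 0.2208] foot off [-1.6 -9.3] egg off [ -2.8 -15.9]
stand in tool [ 0.0441 -0.0001  0.0728]
foot in tool [ 0.0347 -0.      0.0728]
```

Request:
jog_arm(rows=[[[0.001, 0, 0, 0], [0.0015, 0, 0, 0], [0.0015, 0, 0, 0], [0.001, 0, 0, 0], [0.001, 0, 0, 0], [0, 0, 0, 0], [0, 0, 0, 0]]])

```text
time_s: 8.3
tcp_pos: [0.3894, 0.1991, 0.0843]
ee_rot: [[0.177, 0.984, 0.0], [0.984, -0.177, 0.0], [0.0, 0.0, -1.0]]
wrist_force: [-0.4, -0.2, -0.6]
gripper_width: 0.35
gripper_force: 0.3
```

```bash
python3 look.py w5; python3 -c "
import cv2;a=cv2.imread('pics/w5.png');cv2.imwrite('pics/w5c.png',cv2.resize(a[80:290,170:390],(628,600),interpolation=cv2.INTER_CUBIC))"
```

```text
8.3 [0.38940559 0.19912339 0.08427094] [-0.35095863 -0.23745393 -0.59087837]
edges [117 149 155 165]
tool x: stand by edge 0.0323 by ring 0.034 foot 0.0316
side stand [0.3959 0.2375] in 39 132 foot [0.3943 0.2336] 23 44 egg [0.3945 0.2279] foot off [-1.6 -3.9] egg off [-1.4 -9.6]
stand in tool [ 0.0389 -0.0004  0.0728]
foot in tool [ 0.0348 -0.0013  0.0728]
```

View pics/w5c.png

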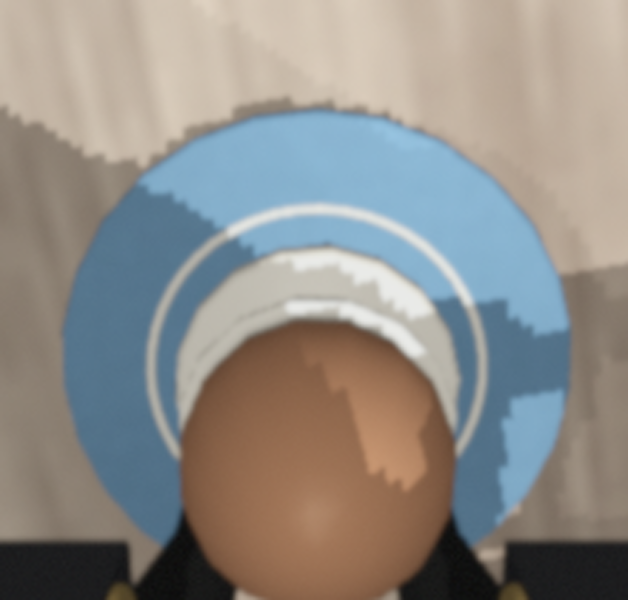

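The ring shows evenly on both sides (gaps of 30 and 29 px), and the front gap is about 7.5 mm where 5 mm is wanted. About 3 mm more is needed, then I'll retreat.

Request:
jog_arm(rows=[[[0.001, 0, 0, 0], [0.001, 0, 0, 0], [0.001, 0, 0, 0], [0, 0, 0, 0], [0, 0, 0, 0]]])

```text
time_s: 9.02
tcp_pos: [0.3899, 0.2021, 0.0843]
ee_rot: [[0.177, 0.984, 0.0], [0.984, -0.177, 0.0], [0.0, 0.0, -1.0]]
wrist_force: [0.4, -0.4, 0.0]
gripper_width: 0.351
gripper_force: 0.3
```

Request:
jog_arm(rows=[[[-0.002, 0, 0, 0], [-0.004, 0, 0, 0], [-0.008, 0, 0, 0], [-0.012, 0, 0, 0], [-0.012, 0, 0, 0], [-0.012, 0, 0, 0], [0, 0, -0.02, 0], [0, 0, -0.03, 0], [0, 0, -0.03, 0], [0, 0, -0.03, 0], [0, 0, -0.02, 0], [0, 0, 0, 0], [0, 0, 0, 0]]])

```text
time_s: 10.65
tcp_pos: [0.3805, 0.1521, 0.2134]
ee_rot: [[0.177, 0.984, -0.001], [0.984, -0.177, -0.001], [-0.001, -0.001, -1.0]]
wrist_force: [-0.3, 0.5, -0.3]
gripper_width: 0.349
gripper_force: 0.0
```

```bash
python3 look.py w6; python3 -c "
import cv2,numpy as np
from station import capture
a=cv2.imread('pics/w6.png');s=capture('side')[:,:,::-1]
cv2.imwrite('pics/w6c.png',np.hstack([cv2.resize(a[30:180,205:355],(450,450),interpolation=cv2.INTER_CUBIC),cv2.resize(s[200:290,305:375],(350,450),interpolation=cv2.INTER_CUBIC)]))"
```

```text
10.65 [0.38050656 0.15209031 0.21342863] [-0.32358148  0.51905354 -0.34536884]
edges [ 53  72 142 146 150 166]
tool x: stand by edge 0.0786 by ring 0.0815 foot 0.0257
side stand [0.3961 0.2363] in 39 136 foot [0.3958 0.2367] 17 46 egg [0.3949 0.2301] foot off [-0.3  0.4] egg off [-1.1 -6.2]
stand in tool [0.0858 0.0007 0.2015]
foot in tool [0.0862 0.0003 0.2015]
```

View pics/w6c.png

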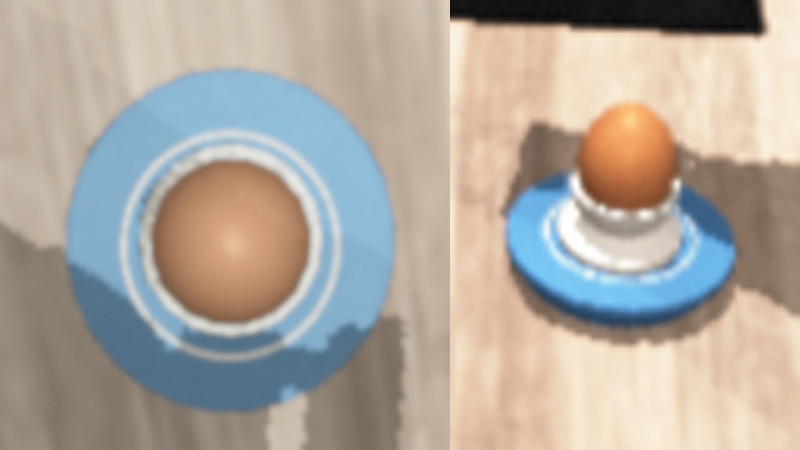

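The cup and ring are concentric to within about 1.5 mm: ring centre at (230,246) and foot centre at (230,241) at 3.6 px/mm. The cup is upright with the egg seated, the stand hasn't moved, and the arm is clear.

```bash
python3 -c "from station import finish_job;print(finish_job())"
```

```text
the job is handed in; nothing more can be done
None
```

I pushed the egg cup to within about 1.5 mm of the stand's centre, upright with the egg still in it, and handed the job in at about 11 s on the robot's clock; the station gave no verdict back.

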